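# Seat the row of dome plugs in a plaque with one pass of the fingertips

## Task

The curved row of five round wooden plugs in the plaque stands a little proud: run your fingertips along the row in one low pass, starting at the end with the metal hanging loop and taking the plugs in order, pressing each one gently down until it is fully home. Do not raise the fingertips more than a few centimetres from the row between the first plug and the last, and then leave it. Only press: do not pinch or pull up any plug, and leave the thread spool on the plaque and the glue stick, pencil and card pack on the table where they are.

Things in the scene. Friction and masses are not known exactly. Their poses are not given: they have to be found in the camera images.
- plaque: Dark wooden plaque, 220 x 140 x 18 mm (x, y, z), fixed flat on the table, at any yaw. Origin at the centre of its underside, so its top face is at z = 0.018 in its frame. x along its length; a steel hanging loop sticks out at the middle of its -x end. The row of plugs bulges to its +y side.
- loop (a point): Centre of the steel hanging loop (ring 35 mm across, 5 mm wire, lying flat at mid thickness of the plaque), 12 mm beyond the plaque's -x end. It marks the end where the row starts.
- spool: Small wooden spool of thread, 28 mm across, 40 mm high, standing loose on the plaque on the inner side of the curved row. Origin at the centre of its underside. A bystander.
- glue_stick: Paper glue stick, 25 mm across, 94 mm high, standing on the table on the robot's side of the plaque. Origin at the centre of its foot. A bystander.
- pencil: Pencil 166 mm long, 7 mm thick, lying on the table. Origin under its middle, its length along y. A bystander.
- swatch_pack: Pack of colour cards, 72 x 52 x 9 mm, lying on the table. Origin under its centre. A bystander.
- plug0_top (a point): Top of the dome of the first plug, next to the loop end of the row: a round light wooden plug with a mushroom head 30 mm across (1 mm rim and a 5 mm dome), 41 mm from its neighbours. The dome top stands 11 mm above the plaque's top face when the plug is 5 mm proud, and 6 mm above it when fully home. Moves with the plug.
- plug0 (a joint): How far the first plug, next to the loop end is pressed in, m: 0 is 5 mm proud, 0.005 is fully home (hard stop); starts between 0 and 0.0012. Slides straight down with about 3 N of friction and stays where it is left; negative if pulled up.
- plug1_top (a point): Top of the dome of the second plug of the row: a round light wooden plug with a mushroom head 30 mm across (1 mm rim and a 5 mm dome), 41 mm from its neighbours. The dome top stands 11 mm above the plaque's top face when the plug is 5 mm proud, and 6 mm above it when fully home. Moves with the plug.
- plug1 (a joint): How far the second plug is pressed in, m: 0 is 5 mm proud, 0.005 is fully home (hard stop); starts between 0 and 0.0012. Slides straight down with about 3 N of friction and stays where it is left; negative if pulled up.
- plug2_top (a point): Top of the dome of the third (middle) plug of the row: a round light wooden plug with a mushroom head 30 mm across (1 mm rim and a 5 mm dome), 41 mm from its neighbours. The dome top stands 11 mm above the plaque's top face when the plug is 5 mm proud, and 6 mm above it when fully home. Moves with the plug.
- plug2 (a joint): How far the third (middle) plug is pressed in, m: 0 is 5 mm proud, 0.005 is fully home (hard stop); starts between 0 and 0.0012. Slides straight down with about 3 N of friction and stays where it is left; negative if pulled up.
- plug3_top (a point): Top of the dome of the fourth plug of the row: a round light wooden plug with a mushroom head 30 mm across (1 mm rim and a 5 mm dome), 41 mm from its neighbours. The dome top stands 11 mm above the plaque's top face when the plug is 5 mm proud, and 6 mm above it when fully home. Moves with the plug.
- plug3 (a joint): How far the fourth plug is pressed in, m: 0 is 5 mm proud, 0.005 is fully home (hard stop); starts between 0 and 0.0012. Slides straight down with about 3 N of friction and stays where it is left; negative if pulled up.
- plug4_top (a point): Top of the dome of the fifth and last plug of the row: a round light wooden plug with a mushroom head 30 mm across (1 mm rim and a 5 mm dome), 41 mm from its neighbours. The dome top stands 11 mm above the plaque's top face when the plug is 5 mm proud, and 6 mm above it when fully home. Moves with the plug.
- plug4 (a joint): How far the fifth and last plug is pressed in, m: 0 is 5 mm proud, 0.005 is fully home (hard stop); starts between 0 and 0.0012. Slides straight down with about 3 N of friction and stays where it is left; negative if pulled up.

How it is judged (in metres and radians):
On the way, in this order (a step that is already met when the one before it is completed fails the run):
1. plug 1 of the row, counted from the loop, is pressed home (value of joint plug0 above 0.0038 m), for 0.05 s.
2. plug 2 of the row, counted from the loop, is pressed home (value of joint plug1 above 0.0038 m), for 0.05 s.
3. plug 3 of the row, counted from the loop, is pressed home (value of joint plug2 above 0.0038 m), for 0.05 s.
4. plug 4 of the row, counted from the loop, is pressed home (value of joint plug3 above 0.0038 m), for 0.05 s.
5. plug 5 of the row, counted from the loop, is pressed home (value of joint plug4 above 0.0038 m), for 0.05 s.
At the end, for the whole second after the job is handed in: All five plugs are within 1.2 mm of fully home (joint value over 0.0038 of 0.005 m) and at rest (value of joint each of plug0, plug1, plug2, plug3, plug4 above 0.0038 m and velocity of joint each of plug0, plug1, plug2, plug3, plug4 below 0.005 m/s); the robot touches nothing.
It fails at once if the fingers leave the row (grasp point more than 100 mm above the table, i.e. fingertips about 60 mm above the plaque) after the first plug is home and before the last is (value of joint plug0 above 0.0038 m and not (value of joint plug4 above 0.0038 m) and z of the grasp point in the frame of plaque above 0.1 m).
It fails at once if a plug is pulled up 2 mm or more out of its starting height (value of joint any of plug0, plug1, plug2, plug3, plug4 below -0.002 m).
It fails at once if plaque or plugs are pressed with more than 35 N (contact force between any of the fingers, the arm and plaque above 35 N).
It fails at once if a bystander is moved more than 12 mm (distance of any of spool, glue_stick, pencil, swatch_pack from where it was at the start of the episode above 0.012 m).
It also fails if it takes over 38 s, if anything falls off the work surface, if the arm or the gripper's body presses on something with over 40 N, if the wrist force passes 120 N, or if a joint passes its speed limit or range.

## Robot

A 6-joint arm with a two-finger parallel gripper is mounted at the origin on the work surface; the furniture and walls round the work are solid. World frame = base frame: x ahead of the robot, y to its left, z up, the work surface at z = 0. Lengths are in mm, angles in degrees, forces in N, time in s.
With the tool pointing down it reaches from about 300 to 850 mm from the base axis. Payload 4.2 kg.
Tool frame: the origin (TCP) lies midway between the tips of the shut fingers; the grasp point (between the pads) lies 19 mm behind it; x points along the fingers, z is the direction in which the jaws open and shut, and the axes are right-handed (so a half turn about x gives the same grasp; the last joint's range is limited). The gripper opens to 91 mm and grips with 3 to 60 N. Pads are 32 mm wide; open, the fingers measure 118 mm over their backs; the gripper's body (76 mm by 178 mm) begins 60 mm behind the grasp point.
Start: joints at [-69.385, 18.312, 89.639, -0, 72.044, -1.146], TCP at [213.177, -534.04, 213.976] pointing down, gripper open.
Joint ranges: [-177.97, 177.97], [-48.28, 115.42], [12.27, 149.76], [-77.06, 257.06], [2.81, 150.46], [-146.56, 146.56]. Speed limits (degrees/s): [147.25, 147.25, 180, 180, 180, 180].

## Interface

Orientations are given as [roll, pitch, yaw] about the fixed x, y, z axes, in that order (R = Rz(yaw) Ry(pitch) Rx(roll)).
In Python, from workcell import env gives the robot as it stands.
- The arm moves only by the tool send_rows, never from a script. Its argument "commands" is a list that holds one entry, the list of rows, each a list of 6 numbers: the shift along the tool's x, y, z normalised to -1 to 1, where 1 is 0.1 m, then the turn, a rotation vector about the tool's x, y, z normalised to -1 to 1, where 1 is 2 pi rad. In form: [[[x, y, z, wx, wy, wz], ...]]. A call has 1 to 20 rows; each row is the pose to reach, as a shift and turn from the pose commanded when the call began, along the tool's axes at that moment, turning the shorter way round; what a row does not reach only later rows make up. A row lasts 1/8 s, in which the tool goes at most 62.5 mm and 10.7 degrees, less where a joint would pass 70% of its speed; a pose out of reach is approached as far as the arm can. A call with a number of a shift or a turn outside -1 to 1 is refused whole. A call with a gripper value outside its range is refused whole. "jaw" is the closure, from -1 (fully open) to 1 (shut), so that 0 is half open, set as the call begins (left out, the last holds). The fingers move at their own pace and stop on an object; "force" is the grip in N (left out, the last holds). Time passes only in rows, so rows that repeat a pose let the fingers close. It gives the time, the measured TCP pose, the force and the opening at its end, in the units of the state.
- env.state(): the state, without advancing time (a new reading comes with each control period).
- env.grab_frame(name): name is "scene" or "top"; returns (picture, depth): 384x512x3 uint8, red, green, blue; 384x512 float32, mm along the optical axis (not along the pixel's ray), 0 where there is no reading.
- env.get_calibration(name): a dict with "mtx" (3x3 intrinsics, pixels), "camera_from_world" (4x4, takes a point from world to camera coordinates). Camera axes: x right, y up, looking along -z (the intrinsics and any distortion apply to the point x, -y, -z); pixel columns grow to the right and rows downward; lengths in mm; the calibration is good to about 2 mm. A picture is of the moment at which its call begins. get_calibration takes no time and is no camera call.
- env.job_done(): hands the job in, once; it reports no verdict.
The state is a dict: "time_s": time; "qpos": joint angles; "qvel": joint speeds; "effort": joint torques, N m; "ee_pos": TCP position; "ee_rot": TCP orientation; "force": force on the tool from outside, world axes, zero at the start; "torque": the same for the moment, N m; "gripper_width": finger opening in mm.
Only numpy, scipy, OpenCV 4.12 (cv2) and the standard library are available. Lean on these libraries where they do the work, as an engineer would, in place of code of your own. Each camera call takes 0.05 s, during which the arm holds its last target.

## Working session

There is one attempt and no reset: what is moved stays moved. The work goes in short steps, Python scripts to look and compute and a tool call to move; the robot and the scene stay as the last step left them, time stands still between calls to the robot, and variables do not carry over. Pictures are saved under pics/ and viewed, and the job is handed in when it is done.

Besides the shell and the picture viewer there is one more tool, called after "Call:" as name([rows], argument=value, ...), one row to a line, values as JSON. send_rows: Moves the arm, as the interface text tells. Its arguments: {"type":"object","properties":{"commands":{"type":"array","items":{"type":"array","items":{"type":"array","items":{"type":"number","minimum":-1,"maximum":1}}}},"jaw":{"type":"number"},"force":{"type":"number"}},"required":["commands"]}

```bash
mkdir -p pics
python3 - <<'E'
from workcell import env
import cv2,numpy as np
print(env.state())
for n in ("scene","top"):
    p,d=env.grab_frame(n); cv2.imwrite(f"pics/{n}0.png",p[:,:,::-1]); np.savez(f"{n}0.npz",p=p,d=d)
    c=env.get_calibration(n); print(n,c)
E
```

```text
{'time_s': 0.0, 'qpos': array([-6.93867830e+01,  1.83503865e+01,  8.97074487e+01, -1.13164809e-03,
        7.20430976e+01, -1.14400122e+00]), 'qvel': array([-0.0359496 , -0.08320247, -0.11870709,  0.03860757, -0.01488508,
       -0.03329916]), 'effort': array([-2.33221239e-03, -4.12462413e+01, -2.31971616e+01,  7.26694940e-02,
        4.57408628e-02, -1.34859092e-04]), 'ee_pos': array([ 212.96998122, -533.55363948,  213.12579123]), 'ee_rot': array([179.46672812,  89.89906139, 111.22429621]), 'force': array([-0.56725475,  0.08596696, -0.51676463]), 'torque': array([-0.00101824, -0.00803613,  0.01573946]), 'gripper_width': 91.30103245922872}
scene {'mtx': array([[458.79049438,   0.        , 260.27488173],
       [  0.        , 458.79049438, 192.02340962],
       [  0.        ,   0.        ,   1.        ]]), 'camera_from_world': array([[-8.54216542e-01, -5.19658488e-01, -1.64059337e-02,
         4.63927687e+02],
       [ 2.70730186e-01, -4.71523479e-01,  8.39267999e-01,
        -1.70429838e+02],
       [-4.43868522e-01,  7.12475027e-01,  5.43470395e-01,
        -9.48820494e+02],
       [ 0.00000000e+00,  0.00000000e+00,  0.00000000e+00,
         1.00000000e+00]])}
top {'mtx': array([[410.50470725,   0.        , 250.0646236 ],
       [  0.        , 410.50470725, 194.75049048],
       [  0.        ,   0.        ,   1.        ]]), 'camera_from_world': array([[-2.54674082e-03, -9.99894351e-01,  1.43108851e-02,
         4.52775601e+01],
       [ 9.94993651e-01, -1.10399137e-03,  9.99320586e-02,
        -5.11308909e+02],
       [-9.99057018e-02,  1.44937409e-02,  9.94891342e-01,
        -8.63569584e+02],
       [ 0.00000000e+00,  0.00000000e+00,  0.00000000e+00,
         1.00000000e+00]])}
```

View pics/scene0.png

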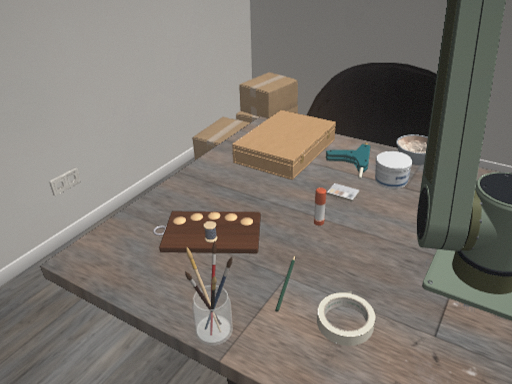

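View pics/top0.png

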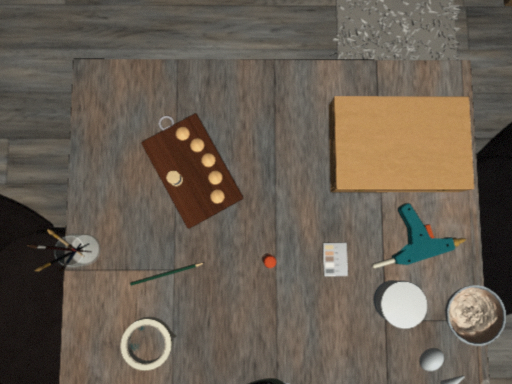

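The top view shows the loop at px (166,123), plugs running from about (182,133) to (217,197), and the spool at (175,178). The scene view shows the loop at (160,230) and plugs from (180,221) to (247,222). Next I'll segment the plugs and triangulate them.

```bash
cat > h.py <<'E'
import numpy as np,cv2
from workcell import env
C={n:env.get_calibration(n) for n in("scene","top")}
def proj(n,P):
    P=np.atleast_2d(P);c=C[n];q=(c["camera_from_world"]@np.c_[P,np.ones(len(P))].T).T[:,:3]
    q=q*[1,-1,-1];u=(c["mtx"]@q.T).T;return u[:,:2]/u[:,2:]
def ray(n,uv):
    c=C[n];T=c["camera_from_world"];R=T[:3,:3];o=-R.T@T[:3,3]
    d=np.linalg.inv(c["mtx"])@[uv[0],uv[1],1];d=R.T@(d*[1,-1,-1]);return o,d
def plane(n,uv,z):
    o,d=ray(n,uv);return o+d*(z-o[2])/d[2]
def Pm(n):
    c=C[n];return c["mtx"]@np.diag([1,-1,-1])@c["camera_from_world"][:3]
def tri(us,ut):
    X=cv2.triangulatePoints(Pm("scene"),Pm("top"),np.array(us,float),np.array(ut,float));return X[:3,0]/X[3,0]
E
python3 - <<'E'
from h import *
B={}
for n,roi in(("top",(135,235,105,235)),("scene",(150,270,200,255))):
    p=np.load(n+"0.npz")["p"];x0,x1,y0,y1=roi
    hsv=cv2.cvtColor(p,cv2.COLOR_RGB2HSV)
    c=p[y0:y1,x0:x1].astype(int)
    m=((c[...,0]>150)&(c[...,0]-c[...,2]>45)).astype(np.uint8)
    k,l,s,ce=cv2.connectedComponentsWithStats(m)
    print(n)
    for i in range(1,k):
        if s[i,4]>15: print(s[i,4],s[i,2:4],(ce[i]+[x0,y0]).round(2))
    g=c.astype(float)
    im=cv2.resize(p[y0:y1,x0:x1,::-1],None,fx=5 if n=='top' else 6,fy=5 if n=='top' else 6,interpolation=cv2.INTER_CUBIC)
    cv2.imwrite(f"pics/{n}_z.png",im[:600,:800])
E
```

```text
top
132 [14 12] [182.18 133.47]
136 [13 13] [196.96 145.11]
137 [13 13] [208.09 160.09]
162 [17 15] [173.47 177.48]
135 [13 13] [215.03 177.56]
137 [14 14] [217.12 196.43]
scene
76 [12  8] [196.49 216.59]
76 [12  8] [213.88 215.33]
77 [12  8] [230.68 216.77]
80 [13  8] [179.41 220.25]
75 [12  8] [246.51 221.05]
79 [12  8] [209.54 224.62]
26 [12  5] [211.65 239.69]
19 [5 8] [188.68 251.05]
```

View pics/top_z.png

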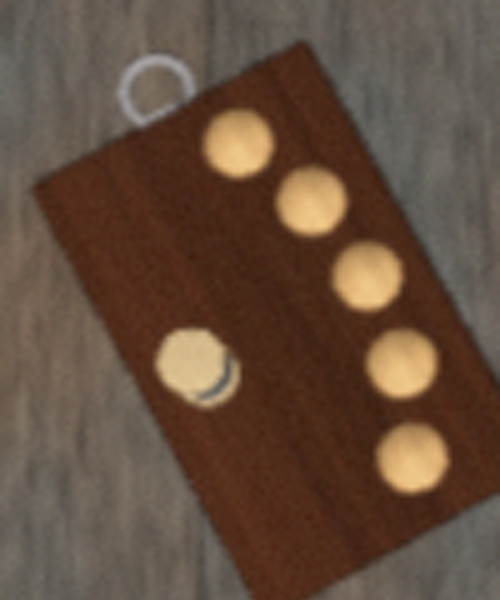

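View pics/scene_z.png

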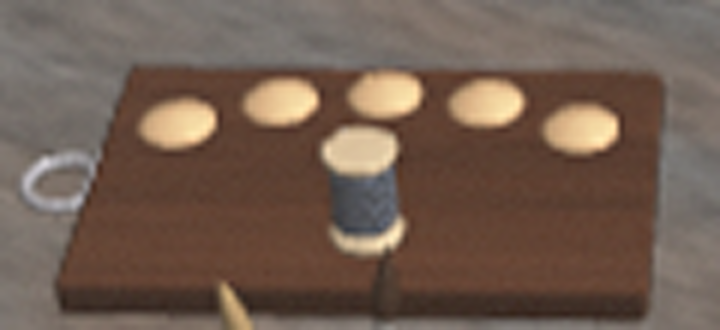

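Run:
```python
from h import *
T=np.array([[182.18,133.47],[196.96,145.11],[208.09,160.09],[215.03,177.56],[217.12,196.43]])
S=np.array([[179.41,220.25],[196.49,216.59],[213.88,215.33],[230.68,216.77],[246.51,221.05]])
P=[tri(s,t) for s,t in zip(S,T)]
d=np.load("top0.npz")["d"];ds=np.load("scene0.npz")["d"]
for i,(p,t,s) in enumerate(zip(P,T,S)):
    a=plane("top",t,25);b=plane("scene",s,25)
    o,r=ray("top",t); c=C["top"]["camera_from_world"]
    cz=(c[:3,:3]@r)[2]; dd=np.median(d[int(t[1])-1:int(t[1])+2,int(t[0])-1:int(t[0])+2]); q=o+r*dd/(-cz)
    print(i,"tri",p.round(1),"top@25",a.round(1),"scene@25",b.round(1),"depthtop",q.round(1),"reproj",(proj("top",p)[0]-t).round(2),(proj("scene",p)[0]-s).round(2))
A=np.array([plane("top",t,25) for t in T]);print(np.linalg.norm(np.diff(A,axis=0),axis=1))
print("chord",np.linalg.norm(A[4]-A[0]), "yaw",np.degrees(np.arctan2(*(A[4]-A[0])[1::-1])))
loop=plane("top",(166.2,123),9);print("loop",loop)
for nme,t,s,z in(("spooltop",(173.3,177),(209.8,224.8),58),("glue",(270,262),(320.5,190),94)):
    print(nme,plane("top",t,z),tri(s,t))
for uv in((131,283),(203,263)): print("pencil",plane("top",uv,4))
print("card",plane("top",(335,259),9))
print("plaque corners",[plane("top",(135+u/5,105+v/5),18).round(0) for u,v in((35,187),(305,40),(500,490))])
# table and plaque check with depth
def dp(u,v):
    o,r=ray("top",(u,v));cz=(C["top"]["camera_from_world"][:3,:3]@r)[2];return o+r*d[v,u]/(-cz)
print("plaque surf",dp(185,195),dp(190,165),"table",dp(120,170),dp(260,150))
```

```text
0 tri [648.  193.7  23.1] top@25 [646.7 192.9  25. ] scene@25 [646.9 195.8  25. ] depthtop [646.3 192.7  26.7] reproj [-0.22 -0.37] [0.31 0.07]
1 tri [622.3 161.2  22.6] top@25 [620.7 160.3  25. ] scene@25 [621.  163.9  25. ] depthtop [620.  159.9  28.1] reproj [-0.27 -0.45] [0.38 0.07]
2 tri [588.9 136.5  23. ] top@25 [587.5 135.7  25. ] scene@25 [588.  138.9  25. ] depthtop [587.  135.5  27.7] reproj [-0.26 -0.45] [0.37 0.06]
3 tri [550.4 121.1  23.1] top@25 [549.  120.4  25. ] scene@25 [549.8 123.6  25. ] depthtop [548.7 120.2  27.3] reproj [-0.29 -0.51] [0.42 0.06]
4 tri [508.9 116.2  22.7] top@25 [507.8 115.6  25. ] scene@25 [508.  119.1  25. ] depthtop [507.6 115.4  27.3] reproj [-0.22 -0.4 ] [0.34 0.03]
[41.69797615 41.33020281 41.41787748 41.46343671]
chord 158.9213105665132 yaw -150.8854009847437
loop [674.61113703 231.39151613   9.        ]
spooltop [545.54482564 205.07357628  58.        ] [546.60992377 205.88533457  55.93047328]
glue [371.56598772   6.48301501  94.        ] [372.83546705   7.06363502  92.38942915]
pencil [322.08514493 301.92960526   4.        ]
pencil [364.2849544  146.90362173   4.        ]
card [ 372.2200833 -140.4959287    9.       ]
plaque corners [array([628., 282.,  18.]), array([695., 164.,  18.]), array([494.,  77.,  18.])]
plaque surf [511.77221791 186.01953421  17.61690163] [578.0162703  175.99366531  17.24284145] table [569.92593045 334.33215116  -1.16796313] [6.15174395e+02 2.13405130e+01 2.14212425e-01]
```

```bash
cat >> h.py <<'E'
from scipy.spatial.transform import Rotation as Ro
PL=np.array([[647,194,29],[621.3,161.7,29],[588.2,137,29],[549.6,121.6,29],[508.3,117,29.]])
def info(goals=None):
    s=env.state();R=Ro.from_euler("xyz",s["ee_rot"],degrees=True).as_matrix()
    print("t",s["time_s"],"pos",s["ee_pos"].round(2),"F",s["force"].round(2),"w",round(s["gripper_width"],2),"q",s["qpos"].round(1))
    return s,R
E
python3 - <<'E'
from h import *
s,R=info();print(R.round(4))
p=np.array([213.177,-534.04,213.976])
for g in PL: print((R.T@(g+[0,0,50]-p)).round(1))
E
```

```text
t 0.1 pos [ 213.   -533.62  213.21] F [-0.11 -0.71 -0.1 ] w 91.21 q [-69.4  18.3  89.7  -0.   72.   -1.1]
[[-6.000e-04  9.287e-01  3.707e-01]
 [ 1.500e-03  3.707e-01 -9.287e-01]
 [-1.000e+00  0.000e+00 -1.600e-03]]
[ 135.8  672.8 -515.1]
[ 135.8  637.  -494.6]
[ 135.7  597.1 -484. ]
[ 135.7  555.5 -484. ]
[ 135.8  515.5 -495. ]
```

Call:
send_rows([
  [[0,0.48,-0.37,0,0,0],[0,0.96,-0.74,0,0,0],[0,0.96,-0.74,0,0,0]],
], jaw=1, force=10)

```text
time_s: 0.48
ee_pos: [276.0, -426.5, 213.8]
ee_rot: [165.7, 89.9, 97.7]
force: [-0.5, -1.2, 0.8]
gripper_width: 64.1
```

Call:
send_rows([
  [[0,0.48,-0.37,0,0,0],[0,0.96,-0.74,0,0,0],[0,0.96,-0.74,0,0,0]],
])

```text
time_s: 0.85
ee_pos: [337.7, -323.4, 213.9]
ee_rot: [164.3, 90.0, 96.3]
force: [-0.3, -0.3, 0.5]
gripper_width: 34.1
```

Call:
send_rows([
  [[0,0.48,-0.37,0,0,0],[0,0.96,-0.74,0,0,0],[0,0.96,-0.74,0,0,0]],
])

```text
time_s: 1.23
ee_pos: [399.7, -219.9, 213.9]
ee_rot: [29.0, 90.0, -39.0]
force: [-1.4, -0.8, -0.1]
gripper_width: 4.4
```

Call:
send_rows([
  [[0,0.48,-0.37,0,0,0],[0,0.96,-0.74,0,0,0],[0,0.96,-0.74,0,0,0]],
])

```text
time_s: 1.6
ee_pos: [461.6, -116.3, 213.7]
ee_rot: [13.0, 90.0, -55.0]
force: [-0.1, -0.2, -0.4]
gripper_width: 0.4
```

Call:
send_rows([
  [[0,0.48,-0.37,0,0,0],[0,0.96,-0.74,0,0,0],[0,0.96,-0.74,0,0,0]],
])

```text
time_s: 1.98
ee_pos: [523.4, -12.6, 213.4]
ee_rot: [-12.7, 90.0, -80.8]
force: [-0.6, 0.1, 0.1]
gripper_width: 0.5
```

Call:
send_rows([
  [[0,0.48,-0.37,0,0,0],[0,0.96,-0.74,0,0,0],[0,0.96,-0.74,0,0,0]],
])

```text
time_s: 2.35
ee_pos: [585.1, 91.3, 213.0]
ee_rot: [-37.9, 89.9, -106.0]
force: [-0.5, -0.5, 0.2]
gripper_width: 0.2
```

Run:
```python
from h import *
s,R=info();print(R.round(4))
print((R.T@(PL[0]+[0,0,21]-s["ee_pos"])).round(1))
```

```text
t 2.35 pos [585.11  91.27 213.05] F [-0.48 -0.51  0.16] w 0.22 q [ 7.8 19.9 87.4 -0.  72.7 76. ]
[[-2.000e-04  9.283e-01  3.718e-01]
 [-9.000e-04  3.718e-01 -9.283e-01]
 [-1.000e+00 -6.000e-04  7.000e-04]]
[162.9  95.7 -72.5]
```

Call:
send_rows([
  [[0,0.48,-0.37,0,0,0],[0.3,0.96,-0.73,0,0,0],[0.8,0.96,-0.73,0,0,0],[1,0.96,-0.73,0,0,0]],
])

```text
time_s: 2.85
ee_pos: [644.0, 191.1, 109.9]
ee_rot: [-82.4, 89.6, -150.7]
force: [-0.2, 0.2, 0.3]
gripper_width: 0.6
```

Call:
send_rows([
  [[0.3,0,0,0,0,0],[0.6,0,0,0,0,0],[0.6,0,0,0,0,0],[0.6,0,0,0,0,0]],
])

```text
time_s: 3.35
ee_pos: [646.6, 193.2, 55.2]
ee_rot: [61.6, 89.9, -6.8]
force: [0.6, 0.2, -0.1]
gripper_width: 0.3
```

Run:
```python
from h import *
for n in ("scene","top"):
    p,d=env.grab_frame(n); cv2.imwrite(f"pics/{n}1.png",cv2.resize(p[100:260,120:280,::-1],None,fx=3.7,fy=3.7,interpolation=cv2.INTER_CUBIC))
s,R=info();print(R.round(4))
print((R.T@(PL[0]-s["ee_pos"])).round(1))
```

```text
t 3.45 pos [646.85 194.33  55.82] F [ 0.18 -0.   -0.29] w 0.2 q [15.8 34.1 87.4 -0.  58.4 84.1]
[[ 3.000e-03  9.291e-01  3.699e-01]
 [ 4.000e-04  3.699e-01 -9.291e-01]
 [-1.000e+00  3.000e-03  7.000e-04]]
[26.8 -0.1  0.3]
```

View pics/scene1.png

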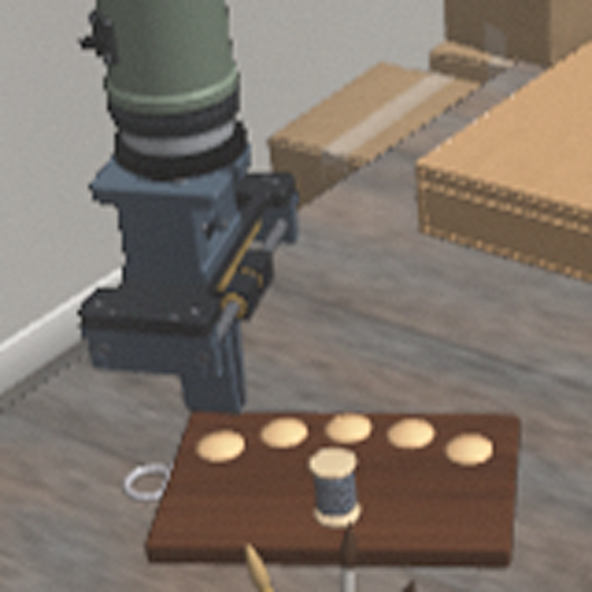

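View pics/top1.png

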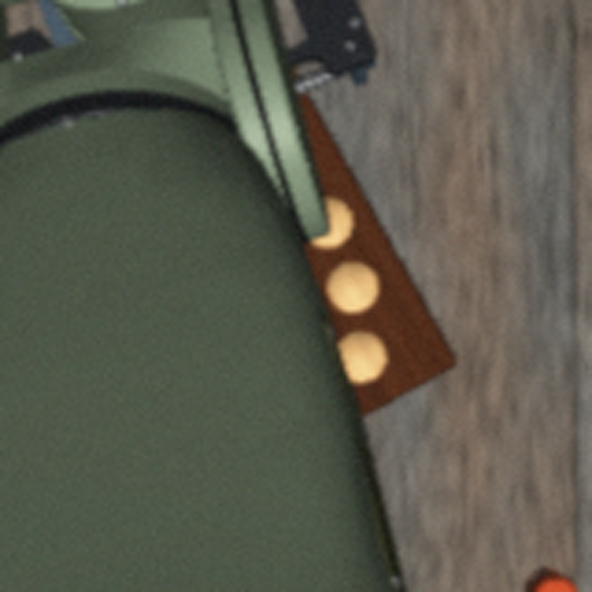

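The scene crop shows the shut fingertips (about 215,405) directly above plug 0 (221,445). The top crop shows plugs 2–4, with the arm hiding the rest. Next I'll descend.

Call:
send_rows([
  [[0.1,0,0,0,0,0],[0.2,0,0,0,0,0],[0.22,0,0,0,0,0]],
])

```text
time_s: 3.82
ee_pos: [644.7, 195.2, 30.6]
ee_rot: [-92.6, 89.9, -160.8]
force: [-0.1, 0.4, 0.0]
gripper_width: 0.5
```

Run:
```python
from h import *
s,R=info()
```

```text
t 3.825 pos [644.74 195.15  30.62] F [-0.1   0.44  0.01] w 0.53 q [15.9 35.5 88.7 -0.  55.9 84.1]
```

Call:
send_rows([
  [[0.01,0,0,0,0,0],[0.02,0,0,0,0,0],[0.03,0,0,0,0,0],[0.03,0,0,0,0,0]],
])

```text
time_s: 4.32
ee_pos: [645.7, 195.3, 29.0]
ee_rot: [40.6, 90.0, -27.6]
force: [0.3, 0.2, 0.5]
gripper_width: 0.3
```

Call:
send_rows([
  [[0.01,0,0,0,0,0],[0.02,0,0,0,0,0],[0.02,0,0,0,0,0]],
])

```text
time_s: 4.7
ee_pos: [645.7, 195.3, 27.2]
ee_rot: [73.3, 90.0, 5.1]
force: [0.1, 0.2, 1.9]
gripper_width: 0.1
```

Call:
send_rows([
  [[0.01,0,0,0,0,0],[0.02,0,0,0,0,0],[0.02,0,0,0,0,0]],
])

```text
time_s: 5.08
ee_pos: [645.7, 195.3, 24.9]
ee_rot: [74.4, 90.0, 6.2]
force: [0.8, 0.3, 1.8]
gripper_width: 0.5
```

Call:
send_rows([
  [[0.01,0,0,0,0,0],[0.01,0,0,0,0,0]],
])

```text
time_s: 5.32
ee_pos: [645.7, 195.3, 23.9]
ee_rot: [58.0, 90.0, -10.2]
force: [-0.1, -0.8, 1.8]
gripper_width: 0.0
```

Call:
send_rows([
  [[0.005,0,0,0,0,0],[0.01,0,0,0,0,0],[0.01,0,0,0,0,0]],
])

```text
time_s: 5.7
ee_pos: [645.8, 195.3, 23.7]
ee_rot: [77.6, 90.0, 9.3]
force: [-1.2, -0.4, 6.0]
gripper_width: 0.1
```

Call:
send_rows([
  [[0.005,0,0,0,0,0],[0.007,0,0,0,0,0],[0.007,0,0,0,0,0]],
])

```text
time_s: 6.08
ee_pos: [645.8, 195.3, 23.6]
ee_rot: [79.6, 89.9, 11.3]
force: [-1.7, 0.3, 9.3]
gripper_width: 0.6
```

Plug 0 is home: z holds at 23.7 while the force rises. Next is plug 1.

Call:
send_rows([
  [[-0.08,0,0,0,0,0],[-0.15,0,0,0,0,0],[-0.15,-0.18,0.105,0,0,0],[-0.15,-0.355,0.21,0,0,0],[-0.15,-0.355,0.21,0,0,0],[-0.11,-0.355,0.21,0,0,0],[-0.08,-0.355,0.21,0,0,0],[-0.07,-0.355,0.21,0,0,0],[-0.06,-0.355,0.21,0,0,0],[-0.05,-0.355,0.21,0,0,0],[-0.04,-0.355,0.21,0,0,0],[-0.03,-0.355,0.21,0,0,0],[-0.02,-0.355,0.21,0,0,0],[-0.01,-0.355,0.21,0,0,0],[0,-0.355,0.21,0,0,0],[0,-0.355,0.21,0,0,0]],
])

```text
time_s: 8.07
ee_pos: [620.7, 162.8, 23.5]
ee_rot: [91.6, 89.9, 23.4]
force: [-1.9, 1.8, 9.0]
gripper_width: 0.3
```

Run:
```python
from h import *
s,R=info()
for i in range(1,5):
  print(i,(R.T@(PL[i]-s["ee_pos"])).round(1))
```

```text
t 8.075 pos [620.69 162.8   23.49] F [-1.86  1.82  8.99] w 0.3 q [13.7 33.5 94.2  0.  52.3 81.9]
1 [-5.5  0.2  1.2]
2 [ -5.5 -39.7  11.9]
3 [ -5.6 -81.3  11.9]
4 [  -5.6 -121.4    0.9]
```

Call:
send_rows([
  [[-0.08,0,0,0,0,0],[-0.15,0,0,0,0,0],[-0.15,-0.2,0.06,0,0,0],[-0.15,-0.4,0.115,0,0,0],[-0.15,-0.4,0.115,0,0,0],[-0.11,-0.4,0.115,0,0,0],[-0.08,-0.4,0.115,0,0,0],[-0.07,-0.4,0.115,0,0,0],[-0.06,-0.4,0.115,0,0,0],[-0.05,-0.4,0.115,0,0,0],[-0.04,-0.4,0.115,0,0,0],[-0.03,-0.4,0.115,0,0,0],[-0.02,-0.4,0.115,0,0,0],[-0.01,-0.4,0.115,0,0,0],[0,-0.4,0.115,0,0,0],[0,-0.4,0.115,0,0,0]],
])

```text
time_s: 10.07
ee_pos: [587.9, 137.3, 23.5]
ee_rot: [88.3, 89.9, 20.1]
force: [-1.4, 0.8, 10.1]
gripper_width: 0.2
```

Run:
```python
from h import *
s,R=info()
for i in range(1,5):
  print(i,(R.T@(PL[i]-s["ee_pos"])).round(1))
```

```text
t 10.075 pos [587.89 137.3   23.48] F [-1.39  0.79 10.08] w 0.21 q [12.  30.7 99.8  0.  49.5 80.3]
1 [ -5.5  40.1 -10.3]
2 [-5.5  0.2  0.4]
3 [ -5.6 -41.4   0.4]
4 [ -5.6 -81.4 -10.6]
```

Call:
send_rows([
  [[-0.08,0,0,0,0,0],[-0.15,0,0,0,0,0],[-0.15,-0.2,0,0,0,0],[-0.15,-0.41,0,0,0,0],[-0.15,-0.41,0,0,0,0],[-0.11,-0.41,0,0,0,0],[-0.08,-0.41,0,0,0,0],[-0.07,-0.41,0,0,0,0],[-0.06,-0.41,0,0,0,0],[-0.05,-0.41,0,0,0,0],[-0.04,-0.41,0,0,0,0],[-0.03,-0.41,0,0,0,0],[-0.02,-0.41,0,0,0,0],[-0.01,-0.41,0,0,0,0],[0,-0.41,0,0,0,0],[0,-0.41,0,0,0,0]],
])

```text
time_s: 12.08
ee_pos: [549.9, 122.0, 23.4]
ee_rot: [78.7, 89.9, 10.5]
force: [-1.5, 0.3, 10.4]
gripper_width: 0.5
```

Run:
```python
from h import *
s,R=info()
for i in range(1,5):
  print(i,(R.T@(PL[i]-s["ee_pos"])).round(1))
```

```text
t 12.075 pos [549.9  121.98  23.43] F [-1.53  0.25 10.4 ] w 0.46 q [ 11.3  27.9 105.4  -0.   46.6  79.6]
1 [ -5.5  81.  -10.4]
2 [-5.5 41.1  0.2]
3 [-5.6 -0.4  0.2]
4 [ -5.6 -40.5 -10.8]
```

Call:
send_rows([
  [[-0.08,0,0,0,0,0],[-0.15,0,0,0,0,0],[-0.15,-0.2,-0.05,0,0,0],[-0.15,-0.4,-0.11,0,0,0],[-0.15,-0.4,-0.11,0,0,0],[-0.11,-0.4,-0.11,0,0,0],[-0.08,-0.4,-0.11,0,0,0],[-0.07,-0.4,-0.11,0,0,0],[-0.06,-0.4,-0.11,0,0,0],[-0.05,-0.4,-0.11,0,0,0],[-0.04,-0.4,-0.11,0,0,0],[-0.03,-0.4,-0.11,0,0,0],[-0.02,-0.4,-0.11,0,0,0],[-0.01,-0.4,-0.11,0,0,0],[0,-0.4,-0.11,0,0,0],[0,-0.4,-0.11,0,0,0]],
])

```text
time_s: 14.08
ee_pos: [508.7, 117.3, 23.4]
ee_rot: [71.7, 89.9, 3.5]
force: [-1.0, -1.0, 11.6]
gripper_width: 0.6
```

Run:
```python
from h import *
s,R=info()
for n in ("scene",):
    p,d=env.grab_frame(n); cv2.imwrite(f"pics/{n}2.png",cv2.resize(p[100:260,120:280,::-1],None,fx=3.7,fy=3.7,interpolation=cv2.INTER_CUBIC))
```

```text
t 14.075 pos [508.67 117.27  23.39] F [-1.03 -1.01 11.63] w 0.63 q [ 11.7  25.  111.   -0.   43.9  80. ]
```

View pics/scene2.png

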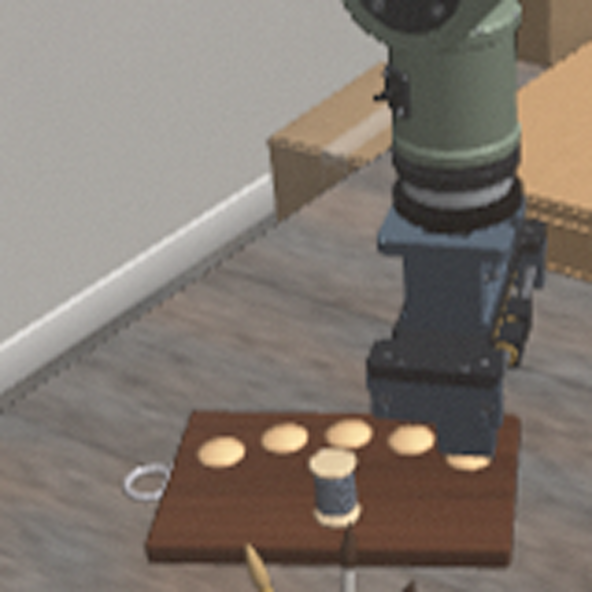

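Plugs 0–3 sit visibly lower, at row about 451 against 445 before. The fingers are on plug 4 and the spool hasn't moved. I'll lift straight off and check.

Call:
send_rows([
  [[-0.15,0,0,0,0,0],[-0.4,0,0,0,0,0],[-0.7,0,0,0,0,0],[-1,0,0,0,0,0]],
])

```text
time_s: 14.62
ee_pos: [507.8, 117.2, 123.2]
ee_rot: [-103.4, 89.9, -171.7]
force: [-0.3, 0.1, 0.1]
gripper_width: 0.6
```

Call:
send_rows([
  [[-0.5,-0.3,0.3,0,0,0],[-0.9,-0.6,0.6,0,0,0],[-0.9,-1,1,0,0,0],[-0.9,-1,1,0,0,0]],
])

```text
time_s: 15.12
ee_pos: [450.8, -14.9, 213.0]
ee_rot: [-0.3, 90.0, -68.8]
force: [0.7, -0.1, -0.2]
gripper_width: 0.4
```

Call:
send_rows([
  [[0,-0.3,0.4,0,0,0],[0,-0.4,0.8,0,0,0],[0,-0.4,1,0,0,0],[0,-0.4,1,0,0,0],[0,-0.4,1,0,0,0]],
])

```text
time_s: 15.75
ee_pos: [452.3, -119.1, 211.9]
ee_rot: [-157.4, 89.9, 134.4]
force: [-0.0, -0.3, -0.8]
gripper_width: 0.5
```

Run:
```python
from h import *
s,R=info()
B={}
for n,roi in(("top",(135,235,105,235)),("scene",(150,270,200,255))):
    p,d=env.grab_frame(n);x0,x1,y0,y1=roi
    cv2.imwrite(f"pics/{n}3.png",p[:,:,::-1])
    c=p[y0:y1,x0:x1].astype(int)
    m=((c[...,0]>150)&(c[...,0]-c[...,2]>45)).astype(np.uint8)
    k,l,st,ce=cv2.connectedComponentsWithStats(m)
    print(n)
    B[n]=[]
    for i in range(1,k):
        if st[i,4]>15: print(st[i,4],st[i,2:4],(ce[i]+[x0,y0]).round(2)); B[n].append(ce[i]+[x0,y0])
# expected scene shift for 5mm down
print((proj("scene",PL-[0,0,5])-proj("scene",PL)).round(2))
```

```text
t 15.75 pos [ 452.32 -119.11  211.89] F [-0.   -0.34 -0.81] w 0.5 q [-16.2   8.7 103.    0.   68.4  52. ]
top
143 [14 13] [182.63 133.9 ]
146 [14 14] [197.23 145.45]
150 [14 14] [208.31 160.37]
174 [17 16] [173.61 177.78]
147 [14 14] [215.07 177.82]
151 [14 14] [217.32 196.56]
scene
73 [12  7] [196.68 218.08]
153 [17 15] [211.76 220.97]
78 [13  8] [230.88 218.45]
79 [12  8] [179.51 221.76]
79 [12  8] [246.56 222.53]
25 [12  5] [211.84 239.64]
19 [5 8] [188.68 251.05]
[[0.24 1.71]
 [0.19 1.7 ]
 [0.15 1.7 ]
 [0.11 1.7 ]
 [0.07 1.72]]
```

View pics/top3.png

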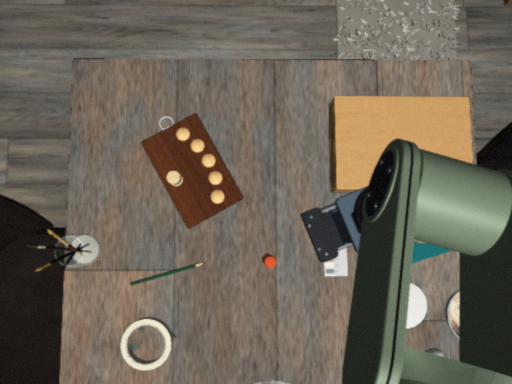

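View pics/scene3.png

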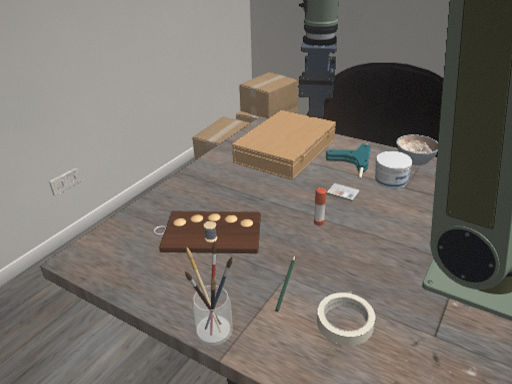

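The four separable plugs dropped 1.5–1.7 px in the scene view; a full 5 mm would be 1.7 px. Plug 2's blob merges with the spool, but it reached the same stop (z 23.5, 10 N). The bystanders haven't moved and the arm is clear, so I'm handing in.

Run:
```python
from workcell import env
print(env.job_done(), env.state()["time_s"])
```

```text
the job is handed in; nothing more can be done
the job is handed in; nothing more can be done
```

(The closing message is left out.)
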